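# Make up a mending kit and a cleaning kit in a fossil preparation lab

## Task

Make up the two work kits for the afternoon on the foam boards. The mending kit (board with three cut-outs) gets the two pieces of the broken rib, the longer in the long cut-out and the shorter in the short one, and the needle-nosed glue bottle standing in the round one; the cleaning kit (board with two cut-outs) gets the vertebra, flat on its round face as it lies now, in the round cut-out and the air scribe in the long one. Everything should sit right down on the bottom of its cut-out; never let a fossil drop, and leave the brush, the resin jar and the small toe bone where they are.

Things in the scene. Friction and masses are not known exactly. Their poses are not given: they have to be found in the camera images.
- rib_head: Longer piece of a broken rib: dark brown, a gentle arc lying flat, 130 mm long, 14 mm wide, 19 mm high with upright flat sides, knobbly head (19 mm wide) at its -x end. Origin: underside, middle of its length and overall width. x along it, y across, z up. It bulges to +y: the bone's centre line is at y = +4 mm at mid-length, -4 mm at both ends. 60 g.
- rib_end: Shorter piece of the same rib: dark brown, no head, 84 mm long, 14 mm wide tapering to 11 mm at its +x end, 19 mm high with upright flat sides. Origin: underside, middle of its length and overall width. x along it, y across, z up. It bulges to +y: centre line at y = +2.5 mm at mid-length, -2.5 mm at both ends. 45 g.
- vertebra: Brown vertebra lying on a round face of its spool-shaped body, 50 mm across the rims (43 at the waist), 34 mm high. From it a 9 mm thick spine sticks out to +x (to 69 mm) and two side processes to x = 40, y = +-45 mm, all 9 to 29 mm above the underside. Its sides at +y and -y of the origin are free for fingers. Origin: centre of the round underside, z up. About 130 g.
- air_scribe: Air scribe, a pen-shaped air tool, lying down, 140 mm long: round aluminium body 24 mm in diameter with black rings, steel needle at +x, dark hexagonal collar (24 mm across flats, 28 corners) and brass hose barb at -x. Origin: on its axis at mid-length, 12 mm above what it lies on; x along it to the needle. Plain 24 mm body to grip from x = -30 to +30 mm. About 120 g.
- glue_bottle: Upright white plastic glue bottle with a needle nose: round body 38 mm in diameter and 56 mm high, then a shoulder and a thin tapering nozzle up to 96 mm above the underside. Origin: centre of the underside; z up. About 60 g.
- mending_board: Mending kit board: fixed white foam, 214 (x) by 152 (y) mm, 30 mm thick, three grey-lined cut-outs 6 mm deep (bottom 24 mm above the table): long, 150 x 42 mm, length along x, centre x = 0, y = +40 mm; short, 106 x 42 mm, length along x, centre x = -40, y = -32 mm; round, 58 mm in diameter, centre x = +64, y = -32 mm. Origin: centre of the underside, on the table.
- cleaning_board: Cleaning kit board: fixed white foam, 200 (x) by 166 (y) mm, 30 mm thick, two grey-lined cut-outs 6 mm deep (bottom 24 mm above the table): round, 70 mm in diameter, centre x = 0, y = +40 mm; long, 168 x 44 mm, length along x, centre x = 0, y = -48 mm. Origin: centre of the underside, on the table.
- brush: Paint brush, about 170 mm long, lying beyond one of the boards; not wanted, leave alone. Origin: underside, on the table.
- resin_jar: Closed amber jar with a white cap, 68 mm in diameter, 75 mm high, standing beyond one of the boards; not wanted, leave alone. Origin: centre of the underside.
- toe_bone: Small brown toe bone, an hourglass-shaped flat bone 60 mm long, 30 mm wide and 19 mm high, lying among the stock; not wanted, leave alone. Origin: centre of the underside, x along it.
Mind the look-alikes: they are no part of the job. What is shaped like the glue_bottle but green is not meant.

How it is judged:
By the outcome, as a careful person would: the job done as asked, in the order asked, and still so for the second after the job is handed in, with the robot touching nothing.
It also fails if it takes over 144 s, if anything falls off the work surface, if the arm or the gripper's body presses on something with over 40 N, if the wrist force passes 120 N, or if a joint passes its speed limit or range.

## Robot

A 7-joint arm with a two-finger parallel gripper is mounted at the origin on the work surface. World frame = base frame: x ahead of the robot, y to its left, z up, the work surface at z = 0. Lengths are in m, angles in rad, forces in N, time in s.
With the tool pointing down it reaches from about 0.35 to 0.9 m from the base axis. Payload 19.9 kg.
Tool frame: the origin (TCP) lies at the very end of the fingers, on their centre line; the grasp point (between the pads) lies behind it (r.tcp_to_grasp is the z of the grasp point in the tool frame, in m); z points along the fingers, y is the line along which they close (so a half turn about z gives the same grasp; the last joint's range is limited). The gripper opens to 94 mm and grips with 3 to 60 N. Pads are 16 mm wide; open, the fingers measure 119 mm over their backs; the gripper's body (75 mm by 177 mm) begins 78 mm behind the grasp point.
Start: joints at [-1.268, 0.417, -0.01, 1.614, 0.005, 1.111, -0.053], TCP at [0.211, 0.588, 0.205] pointing down, gripper open.
Joint ranges: [-2.81, 2.81], [-0.39, 2.02], [-1.27, 1.25], [0.06, 2.57], [-1.19, 4.33], [0.19, 2], [-2.82, 2.82]. Speed limits (rad/s): [1.89, 1.89, 2.39, 2.39, 3.01, 3.01, 3.01].

## Interface

Orientations are given as a unit quaternion [x, y, z, w].
In Python, from plant import r, vision, order gives the robot as it stands.
- The arm moves only by the tool jog_arm, never from a script. Its argument "deltas" is a list of rows, each a list of 3 entries, a list of its own where there are three numbers: the shift along the world's x, y, z in m, then the turn, a rotation vector about the world's x, y, z in degrees, then the finger opening in m, from 0 to 0.094. A call has 1 to 8 rows; each row is the pose to reach, as a shift and turn from the pose commanded when the call began; what a row does not reach only later rows make up. A row lasts 1/8 s, in which the tool goes at most 62.5 mm and 10.7 degrees, less where a joint would pass 70% of its speed; a pose out of reach is approached as far as the arm can. A call with a gripper value outside its range is refused whole. The fingers move at their own pace and stop on an object; "force" is the grip in N (left out, the last holds). Time passes only in rows, so rows that repeat a pose let the fingers close. It gives the time, the measured TCP pose, the force, the opening and the grip force at its end, in the units of the state.
- r.observe(): the state, without advancing time (a new reading comes with each control period).
- vision.grab_frame(name): name is "side" or "top"; returns a dict with "pixels" (400x640x3 uint8, red, green, blue), "intrinsics" (3x3 intrinsics, pixels), "cam_to_world" (4x4, takes a point from camera to world coordinates). Camera axes: x right, y down, z forward; pixel columns grow to the right and rows downward; lengths in m; the calibration is good to about 2 mm. A picture is of the moment at which its call begins. There is no depth.
- order.job_done(): hands the job in; it is judged then, once.
The state is a dict: "t": time; "joint_positions": joint angles; "qvel": joint speeds; "effort": joint torques, N m; "ee_pos": TCP position; "tool_rot": TCP orientation; "force": force on the tool from outside, world axes, zero at the start; "ft_torque": the same for the moment, N m; "gripper_width": opening from 0.0 (shut) to 1.0 (fully open); "grip_force": force on a finger pad.
Only numpy, scipy, OpenCV 4.12 (cv2) and the standard library are available. Lean on these libraries where they do the work, as an engineer would, in place of code of your own. Each camera call takes 0.05 s, during which the arm holds its last target. There are 200 camera calls.

## Working session

There is one attempt and no reset: what is moved stays moved. The work goes in short steps, Python scripts to look and compute and a tool call to move; the robot and the scene stay as the last step left them, time stands still between calls to the robot, and variables do not carry over. Pictures are saved under pics/ and viewed, at most 17 in all, crops included, and the job is handed in when it is done.

Besides the shell and the picture viewer there is one more tool, called after "Request:" as name([rows], argument=value, ...), one row to a line, values as JSON. jog_arm: Moves the arm, as the interface text tells. Its arguments: {"type":"object","properties":{"deltas":{"type":"array"},"force":{"type":"number"}},"required":["deltas"]}

```bash
ls; mkdir -p pics; cat > look.py <<'E'
import cv2,numpy as np
from plant import r,vision,order
def grab(n,save=None):
    f=vision.grab_frame(n)
    if save: cv2.imwrite(f'pics/{save}.png',cv2.cvtColor(f['pixels'],cv2.COLOR_RGB2BGR))
    return f
def ray(f,u,v,z):
    K,T=np.array(f['intrinsics']),np.array(f['cam_to_world'])
    d=T[:3,:3]@np.linalg.solve(K,[u,v,1.]);o=T[:3,3]
    return o+d*(z-o[2])/d[2]
def proj(f,p):
    K,T=np.array(f['intrinsics']),np.array(f['cam_to_world'])
    q=K@(T[:3,:3].T@(np.array(p)-T[:3,3]));return q[:2]/q[2]
E
python3 - <<'E'
from look import *
for n in('top','side'):
    f=grab(n,n+'0');print(n,np.round(f['intrinsics'],1).tolist(),np.round(f['cam_to_world'],3).tolist())
print(r.observe(),r.tcp_to_grasp)
E
```

```text
pics
top [[368.1, 0.0, 319.6], [0.0, 368.1, 195.1], [0.0, 0.0, 1.0]] [[0.024, -0.983, 0.183, 0.457], [-0.999, -0.03, -0.027, -0.003], [0.032, -0.182, -0.983, 0.778], [0.0, 0.0, 0.0, 1.0]]
side [[514.4, 0.0, 314.4], [0.0, 514.4, 187.5], [0.0, 0.0, 1.0]] [[-0.943, -0.196, 0.269, 0.308], [-0.332, 0.604, -0.724, 0.749], [-0.02, -0.772, -0.635, 0.736], [0.0, 0.0, 0.0, 1.0]]
{'t': 0.1, 'joint_positions': array([-1.26750278,  0.41791898, -0.01031544,  1.61410139,  0.00471671,
        1.11070071, -0.05300769]), 'qvel': array([-1.22553767e-03, -2.43299545e-03, -5.71861929e-05, -5.39215551e-05,
        1.02785625e-03, -3.73214285e-04,  7.02149996e-04]), 'effort': array([ 1.00163339e-03, -8.52574468e+01,  6.39324244e-01, -4.26695323e+01,
       -4.90209041e-02,  1.63045828e-02,  8.05161591e-06]), 'ee_pos': array([0.21114578, 0.58789621, 0.20489015]), 'tool_rot': array([ 1.71534675e-01,  9.85177928e-01, -5.50461284e-04, -4.72232299e-05]), 'force': array([ 0.52845868, -1.00241958, -0.71848323]), 'ft_torque': array([-0.00924309, -0.04205079, -0.01374457]), 'grip_force': 0.0, 'gripper_width': 0.999455782619891} -0.0188
```

```bash
ls pics
```

```text
side0.png
top0.png
```

View pics/top0.png

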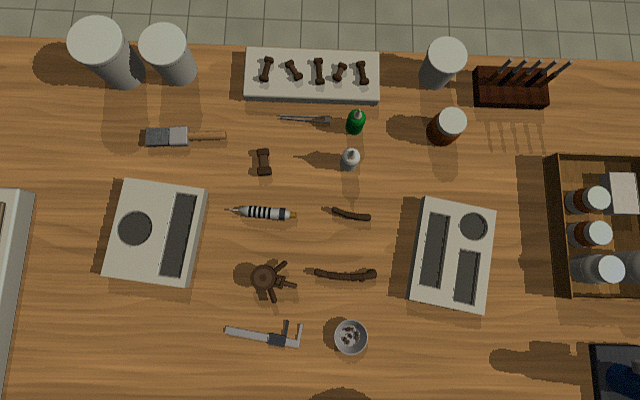

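View pics/side0.png

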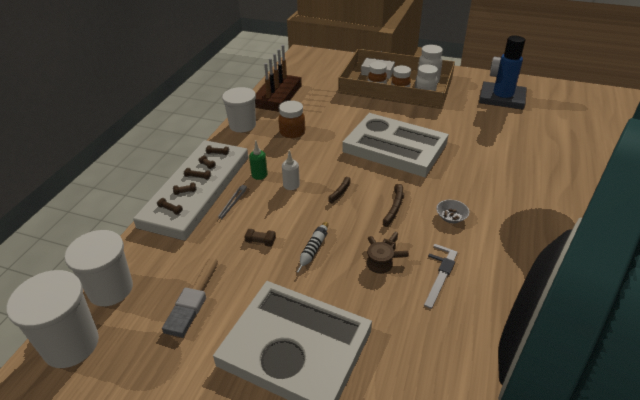

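The candidates in the top view are:
- **Ribs:** the longer piece is at (345,274) and the shorter at (350,214). Dark look-alikes are the toe bone at (263,160) and the tray bones at (265–362,70).
- **Glue bottle:** the white one is at (350,158). The green one at (356,121) is not wanted.
- **Vertebra and scribe:** the vertebra is at (265,280) and the air scribe at (262,212). The caliper at (265,335) is not wanted.
- **Boards:** the mending board is at (452,255) and the cleaning board at (155,232).

Next I'll check these in a close crop with masks.

```bash
cat > meas.py <<'E'
from look import *
f=grab('top');im=cv2.cvtColor(f['pixels'],cv2.COLOR_RGB2BGR)
hsv=cv2.cvtColor(im,cv2.COLOR_BGR2HSV)
def pca(c,z):
    p=np.array([ray(f,u,v,z)[:2] for u,v in c.reshape(-1,2)],np.float32)
    return cv2.minAreaRect(p)
vis=im.copy()
def comps(mask,box,z,name,amin=40):
    x0,y0,x1,y1=box;m=np.zeros_like(mask);m[y0:y1,x0:x1]=mask[y0:y1,x0:x1]
    cs,_=cv2.findContours(m,cv2.RETR_EXTERNAL,cv2.CHAIN_APPROX_NONE)
    for c in cs:
        if cv2.contourArea(c)<amin: continue
        cv2.drawContours(vis,[c],-1,(0,255,0) if z!=0.03 else (0,0,255),1)
        (a,b),(w,h),t=pca(c,z);print(name,np.round([a,b,w,h],4),round(t,1),cv2.boundingRect(c))
v=hsv[...,2]
dark=((v<85)).astype(np.uint8)*255
comps(dark,(312,200,385,290),.019,'rib')
cut=(v<130).astype(np.uint8)*255
comps(cut,(112,185,200,282),.03,'clean',300)
comps(cut,(417,203,491,305),.03,'mend',300)
white=((hsv[...,1]<60)&(v>110)).astype(np.uint8)*255
comps(white,(335,140,370,175),.03,'bottle')
np.set_printoptions(linewidth=200)
for y in (274,214): print(v[y-12:y+14,345])
c=np.hstack([cv2.resize(vis[140:310,215:385],None,fx=3,fy=3,interpolation=cv2.INTER_CUBIC),cv2.resize(vis[190:360,415:500],None,fx=3,fy=3,interpolation=cv2.INTER_CUBIC)])[:600,:800]
cv2.imwrite('pics/crop1.png',c)
E
python3 meas.py
```

```text
rib [ 0.4358 -0.0788  0.0245  0.126 ] 0.4 (314, 268, 63, 14)
rib [ 0.5591 -0.0849  0.0911  0.0186] 79.2 (327, 207, 44, 15)
clean [0.4808 0.2168 0.0232 0.1316] 83.3 (186, 215, 14, 67)
clean [0.518  0.3466 0.0682 0.0692] 1.5 (117, 211, 36, 35)
clean [0.5078 0.2597 0.0449 0.17  ] 83.2 (158, 192, 40, 87)
mend [ 0.4394 -0.3222  0.0461  0.1069] 79.6 (452, 248, 29, 57)
mend [ 0.5402 -0.3419  0.058   0.0582] 44.3 (458, 212, 30, 29)
mend [ 0.4912 -0.2584  0.046   0.1519] 79.6 (419, 211, 32, 79)
bottle [ 0.6822 -0.0908  0.0353  0.0276] 0.3 (346, 148, 14, 17)
[124 133 141 134 137 143 143 139 141 120  77  55  49  60  58  62  61  40  77 116 112 122 118 122 127 124]
[133 135 135 132 130 145 141 147 129  56  38  45  50  47  29  40  56  92 120 117 118 122 122 124 133 148]
```

View pics/crop1.png

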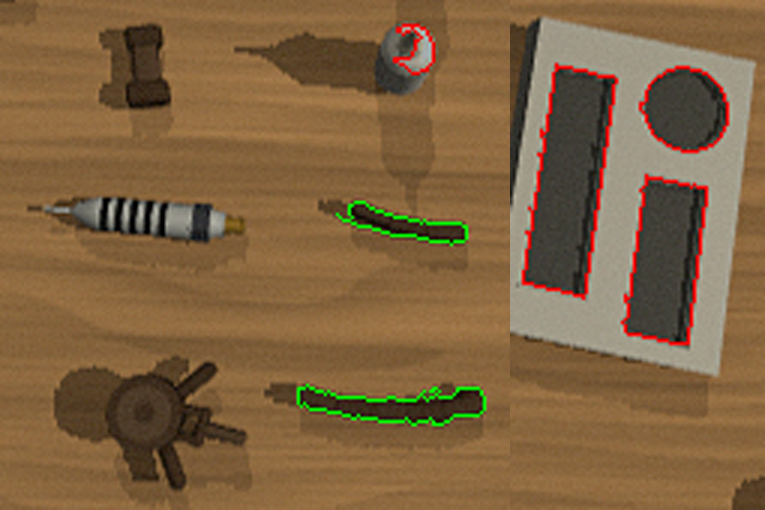

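The close crop confirms the choices:
- The rib pieces are at crop (390,405) with the head to the right, and (408,222).
- The vertebra's round face is at (145,410) with its spine tip at (243,435).
- The scribe runs from (28,208) to (242,226).
- The white bottle is at (405,55).
- The mending board's cut-outs are cleanly outlined.

```bash
python3 - <<'E'
from look import *
f=grab('top');s=grab('side','side1')
P=lambda c,z:np.round(ray(f,215+c[0]/3,140+c[1]/3,z)[:2],4)
print('vert c',P((145,410),.034),'spine',P((243,435),.025),'sideL',P((212,367),.025),'sideR',P((178,485),.025))
print('scribe',P((28,208),.012),P((242,226),.012), 'body ends',P((78,213),.014),P((205,222),.014))
print('nozzle top', P((404,28),.096),'shoulder circle c',P((408,53),.056))
# side view colour centres
h=cv2.cvtColor(s['pixels'],cv2.COLOR_RGB2HSV)
m=((h[...,1]<70)&(h[...,2]>90)).astype(np.uint8);m[:145]=0;m[195:]=0;m[:,:275]=0;m[:,305:]=0
ys,xs=np.nonzero(m);print(xs.min(),xs.max(),ys.min(),ys.max(),'body mid',xs[ys>170].mean())
print('bottle base side',ray(s,xs[ys>170].mean(),ys.max(),0),'nozzle side',ray(s,xs[ys<155].mean(),ys.min(),.096))
for n,p in dict(vert=(.428,.088,.034),ribhead=(.4358,-.0788,.019),ribend=(.558,-.088,.019)).items(): print(n,proj(s,p))
cv2.imwrite('pics/crop2.png',cv2.resize(cv2.cvtColor(s['pixels'],cv2.COLOR_RGB2BGR)[135:275,230:430],None,fx=4,fy=4,interpolation=cv2.INTER_CUBIC))
E
```

```text
vert c [0.4286 0.0837] spine [0.4136 0.0193] sideL [0.4574 0.0416] sideR [0.3808 0.0607]
scribe [0.563  0.1744] [0.5546 0.0254] body ends [0.5602 0.1393] [0.5565 0.0511]
nozzle top [ 0.6754 -0.0774] shoulder circle c [ 0.6706 -0.0846]
282 299 150 186 body mid 285.0444444444444
bottle base side [ 0.68442472 -0.07564848  0.        ] nozzle side [ 0.67330746 -0.08467269  0.096     ]
vert [379.05875281 251.73983956]
ribhead [394.01174363 201.08359547]
ribend [340.10338405 187.15795327]
```

View pics/crop2.png

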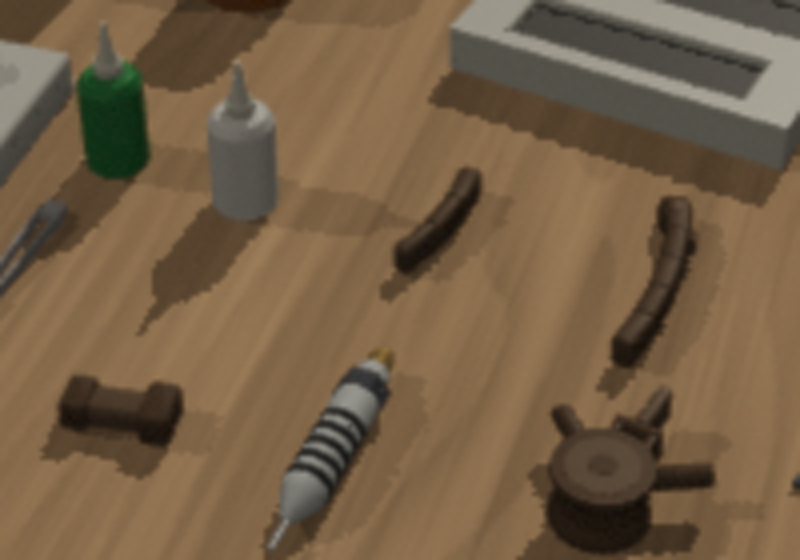

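The second view agrees with the top view: white bottle at crop (243,140), short rib at (440,220), long rib at (660,280), scribe at (330,430), vertebra at (603,490). I'll start with the longer rib.

Request:
jog_arm([
  [[0.221, -0.667, -0.005], [0, 0, -70], 0.05],
  [[0.221, -0.667, -0.005], [0, 0, -70], 0.05],
  [[0.221, -0.667, -0.005], [0, 0, -70], 0.05],
  [[0.221, -0.667, -0.005], [0, 0, -70], 0.05],
  [[0.221, -0.667, -0.005], [0, 0, -70], 0.05],
  [[0.221, -0.667, -0.005], [0, 0, -70], 0.05],
  [[0.221, -0.667, -0.005], [0, 0, -70], 0.05],
  [[0.221, -0.667, -0.005], [0, 0, -70], 0.05],
], force=20)

```text
t: 1.25
ee_pos: [0.3688, 0.1117, 0.2021]
tool_rot: [0.706, 0.708, 0.0, -0.0]
force: [0.1, 0.9, 0.6]
gripper_width: 0.533
grip_force: 0.0
```

Request:
jog_arm([
  [[0.063, -0.19, -0.05], [0, 0, 0], 0.04],
  [[0.063, -0.19, -0.1], [0, 0, 0], 0.04],
  [[0.063, -0.19, -0.1], [0, 0, 0], 0.04],
  [[0.063, -0.19, -0.1], [0, 0, 0], 0.04],
  [[0.063, -0.19, -0.1], [0, 0, 0], 0.04],
  [[0.063, -0.19, -0.1], [0, 0, 0], 0.04],
])

```text
t: 2.0
ee_pos: [0.4315, -0.0759, 0.1021]
tool_rot: [0.706, 0.709, -0.0, -0.0]
force: [0.3, 0.4, 0.4]
gripper_width: 0.423
grip_force: 0.0
```

```bash
python3 - <<'E'
from look import *
o=r.observe();print(np.round(o['ee_pos'],4),o['tool_rot'].round(3),o['gripper_width'])
s=grab('side');t=grab('top')
b=lambda f:cv2.cvtColor(f['pixels'],cv2.COLOR_RGB2BGR)
z=lambda i:cv2.resize(i,(400,400),interpolation=cv2.INTER_CUBIC)
cv2.imwrite('pics/g1.png',np.hstack([z(b(s)[120:260,330:470]),z(b(t)[200:340,275:415])]))
print(proj(s,o['ee_pos']),proj(t,o['ee_pos']))
E
```

```text
[ 0.4315 -0.0759  0.1021] [ 0.706  0.709 -0.    -0.   ] 0.4229374195212024
[399.04966267 171.17150752] [347.98524671 278.52276384]
```

View pics/g1.png

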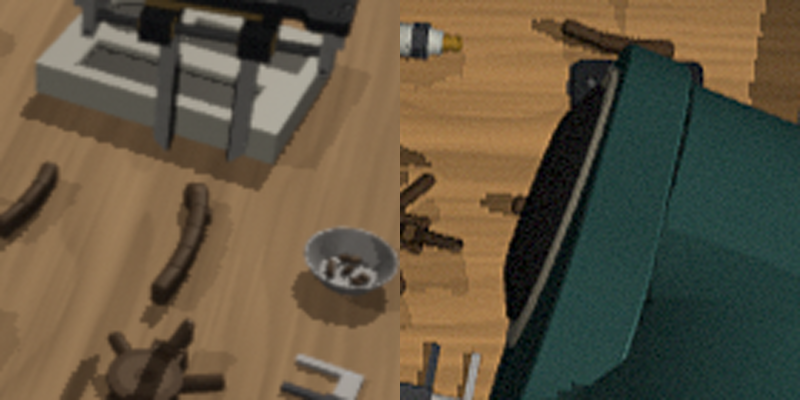

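Side view: the fingers straddle the spot above the rib, with the TCP midpoint at about crop (199,150) as predicted. Now descend and close.

Request:
jog_arm([
  [[0, -0.003, -0.045], [0, 0, 0], 0.04],
  [[0, -0.003, -0.08], [0, 0, 0], 0.04],
  [[0, -0.003, -0.0945], [0, 0, 0], 0.04],
  [[0, -0.003, -0.0945], [0, 0, 0], 0.04],
  [[0, -0.003, -0.0945], [0, 0, 0], 0.0],
  [[0, -0.003, -0.0945], [0, 0, 0], 0.0],
  [[0, -0.003, -0.0945], [0, 0, 0], 0.0],
  [[0, -0.003, -0.0945], [0, 0, 0], 0.0],
], force=20)

```text
t: 3.1
ee_pos: [0.4319, -0.0793, 0.0079]
tool_rot: [0.706, 0.709, 0.0, 0.0]
force: [-1.6, 0.9, 11.2]
gripper_width: 0.148
grip_force: 19.9
```

Request:
jog_arm([
  [[0, 0, 0], [0, 0, 0], 0.0],
  [[0, 0, 0], [0, 0, 0], 0.0],
  [[0, 0, 0.01], [0, 0, 0], 0.0],
  [[0, 0, 0.03], [0, 0, 0], 0.0],
  [[0, 0, 0.06], [0, 0, 0], 0.0],
  [[0, 0, 0.09], [0, 0, 0], 0.0],
  [[0, 0, 0.09], [0, 0, 0], 0.0],
], force=25)

```text
t: 3.98
ee_pos: [0.4326, -0.0793, 0.0993]
tool_rot: [0.706, 0.709, 0.001, 0.001]
force: [0.5, -0.1, -0.2]
gripper_width: 0.143
grip_force: 24.9
```

```bash
python3 - <<'E'
from look import *
o=r.observe();print(np.round(o['ee_pos'],4),o['gripper_width'],o['force'],o['grip_force'])
s=grab('side');b=cv2.cvtColor(s['pixels'],cv2.COLOR_RGB2BGR)
cv2.imwrite('pics/g2.png',cv2.resize(b[100:260,310:490],None,fx=3,fy=3,interpolation=cv2.INTER_CUBIC))
E
```

```text
[ 0.4326 -0.0793  0.0993] 0.14269460155798597 [ 0.48438317 -0.06043807 -0.24541746] 24.87869292497635
```

View pics/g2.png

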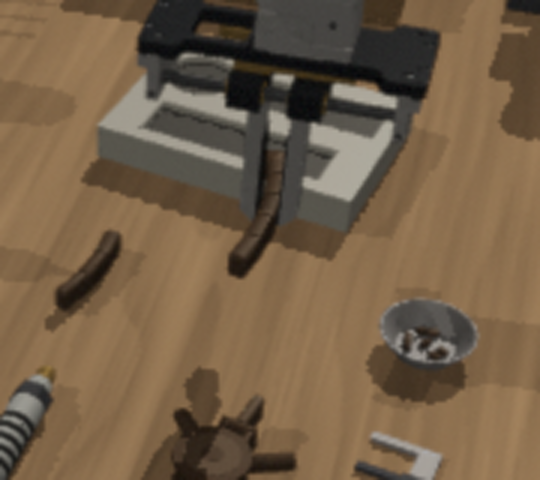

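The rib is held level between the fingers at crop (270,190). Now carry it over the long cut-out.

Request:
jog_arm([
  [[0.015, -0.045, 0], [0, 0, 10], 0],
  [[0.03, -0.09, 0], [0, 0, 20], 0],
  [[0.045, -0.135, 0], [0, 0, 30], 0],
  [[0.058, -0.183, 0], [0, 0, 40], 0],
  [[0.058, -0.183, 0], [0, 0, 50], 0],
  [[0.058, -0.183, 0], [0, 0, 60], 0],
  [[0.058, -0.183, 0], [0, 0, 70], 0],
  [[0.058, -0.183, 0], [0, 0, 79.3], 0],
])

```text
t: 5.03
ee_pos: [0.4889, -0.2622, 0.0963]
tool_rot: [0.088, 0.996, 0.0, -0.001]
force: [-0.2, 1.3, -0.7]
gripper_width: 0.149
grip_force: 24.9
```

Request:
jog_arm([
  [[0, 0, 0], [0, 0, 0], 0],
  [[0, 0, 0], [0, 0, 0], 0],
  [[0, 0, 0], [0, 0, 0], 0],
])

```text
t: 5.4
ee_pos: [0.4894, -0.2623, 0.0971]
tool_rot: [0.092, 0.996, -0.0, -0.0]
force: [0.1, -0.3, 0.3]
gripper_width: 0.145
grip_force: 24.9
```

```bash
python3 - <<'E'
from look import *
o=r.observe();print(np.round(o['ee_pos'],4),o['gripper_width'],o['force'],o['grip_force'])
s=grab('side');b=cv2.cvtColor(s['pixels'],cv2.COLOR_RGB2BGR)
print(proj(s,(.4912,-.2584,.024)),proj(s,o['ee_pos']))
cv2.imwrite('pics/g3.png',cv2.resize(b[60:200,310:490],None,fx=3,fy=3,interpolation=cv2.INTER_CUBIC))
E
```

```text
[ 0.4894 -0.2623  0.0971] 0.1451385956035959 [ 0.08239318 -0.33573602  0.32782966] 24.878560602664948
[387.87847417 148.02295424] [391.26236859 121.21352942]
```

View pics/g3.png

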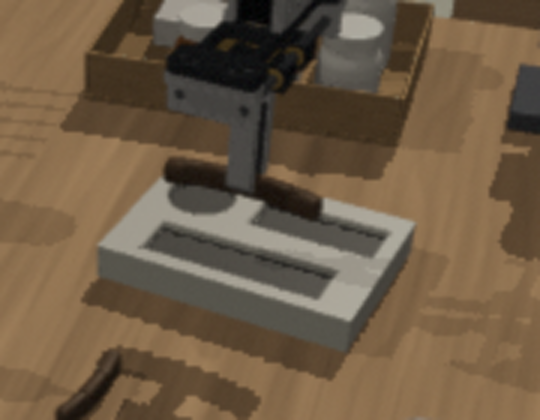

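The rib is level above the board, with the cut-out centre at crop (234,262) below the fingers. Lower it.

Request:
jog_arm([
  [[0.001, 0, -0.03], [0, 0, 0], 0],
  [[0.001, 0, -0.05], [0, 0, 0], 0],
  [[0.001, 0, -0.058], [0, 0, 0], 0],
  [[0.001, 0, -0.061], [0, 0, 0], 0],
  [[0.001, 0, -0.063], [0, 0, 0], 0],
  [[0.001, 0, -0.064], [0, 0, 0], 0],
  [[0.001, 0, -0.064], [0, 0, 0], 0],
])

```text
t: 6.32
ee_pos: [0.4907, -0.2625, 0.0337]
tool_rot: [0.091, 0.996, -0.0, 0.0]
force: [-0.4, -0.4, -0.1]
gripper_width: 0.149
grip_force: 24.9
```

Request:
jog_arm([
  [[0, 0, -0.0007], [0, 0, 0], 0],
  [[0, 0, -0.0014], [0, 0, 0], 0],
  [[0, 0, -0.0018], [0, 0, 0], 0],
  [[0, 0, -0.0018], [0, 0, 0], 0],
])

```text
t: 6.82
ee_pos: [0.4906, -0.2624, 0.032]
tool_rot: [0.091, 0.996, 0.0, 0.0]
force: [-2.0, 1.7, 9.0]
gripper_width: 0.143
grip_force: 24.9
```

Contact is made (9 N). Release gently and lift.

Request:
jog_arm([
  [[0, 0, 0.0003], [0, 0, 0], 0.02],
  [[0, 0, 0.0003], [0, 0, 0], 0.03],
  [[0, 0, 0.0003], [0, 0, 0], 0.036],
  [[0, 0, 0.005], [0, 0, 0], 0.036],
  [[0, 0, 0.03], [0, 0, 0], 0.04],
  [[0, 0, 0.08], [0, 0, 0], 0.04],
  [[0, 0, 0.12], [0, 0, 0], 0.04],
])

```text
t: 7.7
ee_pos: [0.4906, -0.2625, 0.1536]
tool_rot: [0.091, 0.996, -0.0, 0.0]
force: [0.1, 0.1, -0.5]
gripper_width: 0.425
grip_force: 0.0
```

Request:
jog_arm([
  [[0.0654, 0.1745, 0], [0, 0, -91.6], 0.04],
  [[0.0654, 0.1745, 0], [0, 0, -91.6], 0.04],
  [[0.0654, 0.1745, 0], [0, 0, -91.6], 0.04],
  [[0.0654, 0.1745, 0], [0, 0, -91.6], 0.04],
  [[0.0654, 0.1745, -0.05], [0, 0, -91.6], 0.04],
  [[0.0654, 0.1745, -0.05], [0, 0, -91.6], 0.04],
  [[0.0654, 0.1745, -0.05], [0, 0, -91.6], 0.04],
  [[0.0654, 0.1745, -0.05], [0, 0, -91.6], 0.04],
])

```text
t: 8.7
ee_pos: [0.5559, -0.0879, 0.1018]
tool_rot: [0.729, 0.684, 0.0, -0.0]
force: [-0.3, 0.3, -0.4]
gripper_width: 0.429
grip_force: 0.0
```

Request:
jog_arm([
  [[0, 0, 0], [0, 0, -6], 0.04],
  [[0, 0, 0], [0, 0, -6], 0.04],
])

```text
t: 8.95
ee_pos: [0.5559, -0.0878, 0.1017]
tool_rot: [0.762, 0.648, -0.0, 0.0]
force: [0.5, 0.2, 0.0]
gripper_width: 0.424
grip_force: 0.0
```

```bash
python3 - <<'E'
from look import *
o=r.observe();print(np.round(o['ee_pos'],4),o['tool_rot'].round(4))
s=grab('side');t=grab('top')
b=lambda f:cv2.cvtColor(f['pixels'],cv2.COLOR_RGB2BGR)
z=lambda i:cv2.resize(i,(400,400),interpolation=cv2.INTER_CUBIC)
print(proj(s,o['ee_pos']),proj(s,(.556,-.088,.019)))
cv2.imwrite('pics/g4.png',np.hstack([z(b(s)[90:230,270:410]),z(b(s)[80:180,340:440]) ]))
E
```

```text
[ 0.5559 -0.0878  0.1017] [ 7.616e-01  6.481e-01 -1.000e-04  0.000e+00]
[341.47789969 156.8518371 ] [340.97552527 187.33655315]
```

View pics/g4.png

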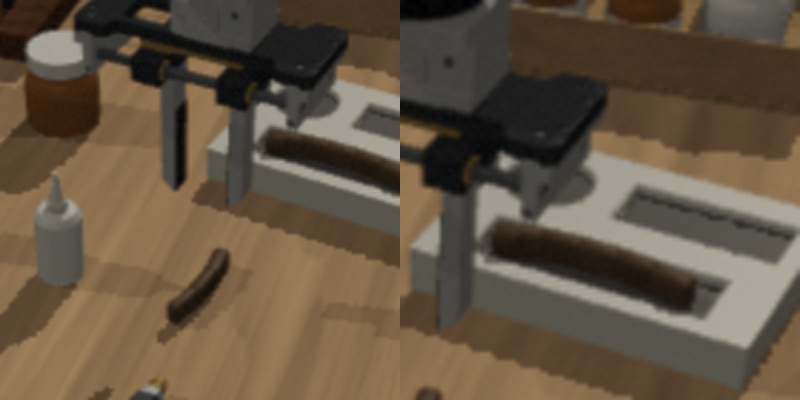

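The long rib lies within its cut-out in the right half (590,260). The short rib is under the fingers in the left half (200,285). Descend and grip.

Request:
jog_arm([
  [[0, 0, -0.045], [0, 0, -2.5], 0.04],
  [[0, 0, -0.08], [0, 0, -2.5], 0.04],
  [[0, 0, -0.094], [0, 0, -2.5], 0.04],
  [[0, 0, -0.094], [0, 0, -2.5], 0.04],
  [[0, 0, -0.094], [0, 0, -2.5], 0.0],
  [[0, 0, -0.094], [0, 0, -2.5], 0.0],
  [[0, 0, -0.094], [0, 0, -2.5], 0.0],
  [[0, 0, -0.094], [0, 0, -2.5], 0.0],
], force=20)

```text
t: 10.05
ee_pos: [0.5563, -0.0878, 0.0082]
tool_rot: [0.776, 0.631, 0.0, 0.0]
force: [-1.8, 0.4, 7.1]
gripper_width: 0.131
grip_force: 20.0
```

Request:
jog_arm([
  [[0, 0, 0], [0, 0, 0], 0.0],
  [[0, 0, 0], [0, 0, 0], 0.0],
  [[0, 0, 0.01], [0, 0, 0], 0.0],
  [[0, 0, 0.03], [0, 0, 0], 0.0],
  [[0, 0, 0.06], [0, 0, 0], 0.0],
  [[0, 0, 0.09], [0, 0, 0], 0.0],
  [[0, 0, 0.09], [0, 0, 0], 0.0],
], force=25)

```text
t: 10.92
ee_pos: [0.5572, -0.0881, 0.1006]
tool_rot: [0.776, 0.631, 0.002, 0.001]
force: [-0.9, 0.1, -0.7]
gripper_width: 0.13
grip_force: 25.0
```

Request:
jog_arm([
  [[-0.015, -0.03, 0], [0, 0, 10], 0],
  [[-0.03, -0.06, 0], [0, 0, 20], 0],
  [[-0.045, -0.09, 0], [0, 0, 30], 0],
  [[-0.06, -0.12, 0], [0, 0, 40], 0],
  [[-0.075, -0.15, 0], [0, 0, 50], 0],
  [[-0.09, -0.18, 0], [0, 0, 60], 0],
  [[-0.105, -0.21, 0], [0, 0, 70], 0],
  [[-0.118, -0.2366, 0], [0, 0, 80], 0],
])

```text
t: 11.92
ee_pos: [0.437, -0.3255, 0.0976]
tool_rot: [0.186, 0.983, -0.0, -0.0]
force: [-0.2, -0.4, -0.4]
gripper_width: 0.128
grip_force: 25.0
```

Request:
jog_arm([
  [[0, 0, 0], [0, 0, 10], 0],
  [[0, 0, 0], [0, 0, 11.4], 0],
  [[0, 0, 0], [0, 0, 11.4], 0],
  [[0, 0, 0], [0, 0, 11.4], 0],
])

```text
t: 12.42
ee_pos: [0.4381, -0.3241, 0.0975]
tool_rot: [0.091, 0.996, -0.0, -0.0]
force: [-0.4, -0.1, 0.1]
gripper_width: 0.129
grip_force: 25.0
```

```bash
python3 - <<'E'
from look import *
o=r.observe();print(np.round(o['ee_pos'],4),o['tool_rot'].round(4))
s=grab('side');b=cv2.cvtColor(s['pixels'],cv2.COLOR_RGB2BGR)
print(proj(s,(.4394,-.3222,.024)),proj(s,o['ee_pos']))
cv2.imwrite('pics/g5.png',cv2.resize(b[60:200,310:490],None,fx=3,fy=3,interpolation=cv2.INTER_CUBIC))
E
```

```text
[ 0.4381 -0.3241  0.0975] [ 9.110e-02  9.958e-01 -0.000e+00 -1.000e-04]
[414.51134581 137.4705908 ] [418.43010509 111.2336222 ]
```

View pics/g5.png

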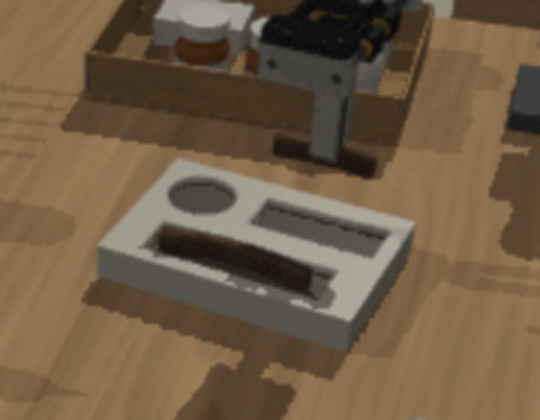

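The short rib is held level, above its cut-out at crop (313,230). Lower it.

Request:
jog_arm([
  [[0.0005, 0, -0.03], [0, 0, 0], 0],
  [[0.0005, 0, -0.05], [0, 0, 0], 0],
  [[0.0005, 0, -0.058], [0, 0, 0], 0],
  [[0.0005, 0, -0.061], [0, 0, 0], 0],
  [[0.0005, 0, -0.063], [0, 0, 0], 0],
  [[0.0005, 0, -0.0645], [0, 0, 0], 0],
  [[0.0005, 0, -0.0652], [0, 0, 0], 0],
  [[0.0005, 0, -0.0652], [0, 0, 0], 0],
])

```text
t: 13.48
ee_pos: [0.4385, -0.3246, 0.0325]
tool_rot: [0.09, 0.996, -0.0, 0.0]
force: [-0.4, 0.2, -0.6]
gripper_width: 0.132
grip_force: 25.0
```

Request:
jog_arm([
  [[0, 0, -0.0005], [0, 0, 0], 0],
  [[0, 0, -0.0008], [0, 0, 0], 0],
  [[0, 0, -0.0008], [0, 0, 0], 0],
])

```text
t: 13.85
ee_pos: [0.4385, -0.3246, 0.0321]
tool_rot: [0.09, 0.996, -0.0, 0.0]
force: [-3.0, 2.3, 12.0]
gripper_width: 0.131
grip_force: 25.0
```

Request:
jog_arm([
  [[0, 0, 0.0003], [0, 0, 0], 0.02],
  [[0, 0, 0.0003], [0, 0, 0], 0.03],
  [[0, 0, 0.0003], [0, 0, 0], 0.036],
  [[0, 0, 0.005], [0, 0, 0], 0.036],
  [[0, 0, 0.03], [0, 0, 0], 0.05],
  [[0, 0, 0.08], [0, 0, 0], 0.06],
  [[0, 0, 0.13], [0, 0, 0], 0.07],
  [[0.04, 0.04, 0.13], [0, 0, 0], 0.07],
])

```text
t: 14.85
ee_pos: [0.4784, -0.2881, 0.1659]
tool_rot: [0.094, 0.996, -0.002, 0.003]
force: [1.6, 0.1, -0.5]
gripper_width: 0.739
grip_force: 0.0
```

Request:
jog_arm([
  [[0.1955, 0.2036, 0], [0, 0, 0], 0.07],
  [[0.1955, 0.2036, 0], [0, 0, 0], 0.07],
  [[0.1955, 0.2036, 0], [0, 0, 0], 0.07],
  [[0.1955, 0.2036, 0], [0, 0, 0], 0.07],
  [[0.1955, 0.2036, 0], [0, 0, 0], 0.07],
  [[0.1955, 0.2036, 0], [0, 0, 0], 0.07],
  [[0.1955, 0.2036, 0], [0, 0, 0], 0.07],
])

```text
t: 15.72
ee_pos: [0.6733, -0.082, 0.1616]
tool_rot: [0.091, 0.996, -0.0, -0.0]
force: [-0.5, -0.2, 0.2]
gripper_width: 0.747
grip_force: 0.0
```

```bash
python3 - <<'E'
from look import *
o=r.observe();print(np.round(o['ee_pos'],4),o['tool_rot'].round(4))
s=grab('side');b=cv2.cvtColor(s['pixels'],cv2.COLOR_RGB2BGR)
print(proj(s,o['ee_pos']),proj(s,(.674,-.081,.096)))
z=lambda i:cv2.resize(i,(400,400),interpolation=cv2.INTER_CUBIC)
cv2.imwrite('pics/g6.png',np.hstack([z(b[80:220,230:370]),z(b[100:190,340:430])]))
E
```

```text
[ 0.6733 -0.082   0.1616] [ 9.070e-02  9.959e-01 -4.000e-04 -1.000e-04]
[286.73414699 124.75952059] [287.94719059 150.88512638]
```

View pics/g6.png

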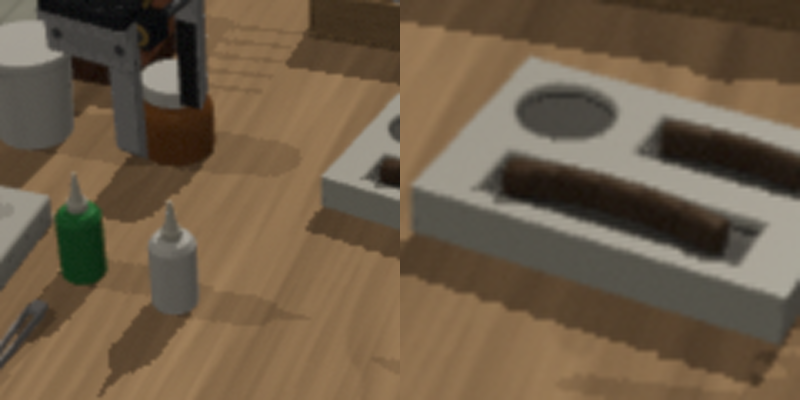

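Both ribs lie in their cut-outs. The nozzle tip is at crop (169,202), within 2 mm of the prediction. Descend on the bottle.

Request:
jog_arm([
  [[-0.0005, 0.0005, -0.06], [0, 0, 0], 0.07],
  [[-0.0005, 0.0005, -0.1], [0, 0, 0], 0.07],
  [[-0.0005, 0.0005, -0.14], [0, 0, 0], 0.07],
  [[-0.0005, 0.0005, -0.14], [0, 0, 0], 0.07],
  [[-0.0005, 0.0005, -0.14], [0, 0, 0], 0.03],
  [[-0.0005, 0.0005, -0.14], [0, 0, 0], 0.03],
  [[-0.0005, 0.0005, -0.14], [0, 0, 0], 0.03],
  [[-0.0005, 0.0005, -0.14], [0, 0, 0], 0.03],
], force=15)

```text
t: 16.77
ee_pos: [0.6738, -0.0806, 0.0224]
tool_rot: [0.09, 0.996, -0.0, 0.001]
force: [-2.7, -1.0, 7.1]
gripper_width: 0.396
grip_force: 15.0
```

Request:
jog_arm([
  [[0, 0, 0], [0, 0, 0], 0.03],
  [[0, 0, 0], [0, 0, 0], 0.03],
  [[0, 0, 0], [0, 0, 0], 0.03],
])

```text
t: 17.15
ee_pos: [0.6738, -0.0806, 0.0225]
tool_rot: [0.09, 0.996, -0.0, 0.001]
force: [-1.1, -1.4, 7.6]
gripper_width: 0.398
grip_force: 15.0
```

Request:
jog_arm([
  [[0, 0, 0.03], [0, 0, 0], 0.03],
  [[0, 0, 0.07], [0, 0, 0], 0.03],
  [[-0.015, -0.03, 0.08], [0, 0, 0], 0.03],
  [[-0.035, -0.07, 0.08], [0, 0, 0], 0.03],
  [[-0.055, -0.11, 0.08], [0, 0, 0], 0.03],
  [[-0.075, -0.15, 0.08], [0, 0, 0], 0.03],
  [[-0.095, -0.19, 0.08], [0, 0, 0], 0.03],
  [[-0.115, -0.23, 0.08], [0, 0, 0], 0.03],
])

```text
t: 18.15
ee_pos: [0.5577, -0.3115, 0.1018]
tool_rot: [0.09, 0.996, -0.0, 0.0]
force: [1.2, -0.3, -0.0]
gripper_width: 0.398
grip_force: 15.0
```

Request:
jog_arm([
  [[-0.0186, -0.0313, 0], [0, 0, 0], 0.03],
  [[-0.0186, -0.0313, 0], [0, 0, 0], 0.03],
  [[-0.0186, -0.0313, 0], [0, 0, 0], 0.03],
])

```text
t: 18.52
ee_pos: [0.5402, -0.3411, 0.1016]
tool_rot: [0.09, 0.996, 0.0, 0.0]
force: [-0.1, 0.7, -1.1]
gripper_width: 0.398
grip_force: 15.0
```

```bash
python3 - <<'E'
from look import *
o=r.observe();print(np.round(o['ee_pos'],4),o['tool_rot'].round(4),o['gripper_width'])
s=grab('side');b=cv2.cvtColor(s['pixels'],cv2.COLOR_RGB2BGR)
print(proj(s,(.5402,-.3419,.024)),proj(s,o['ee_pos']))
cv2.imwrite('pics/g7.png',cv2.resize(b[50:170,310:450],None,fx=4,fy=4,interpolation=cv2.INTER_CUBIC))
E
```

```text
[ 0.5402 -0.3411  0.1016] [9.000e-02 9.959e-01 2.000e-04 1.000e-04] 0.39775665530841686
[376.43986595 126.57171908] [378.15573211  99.78752977]
```

View pics/g7.png

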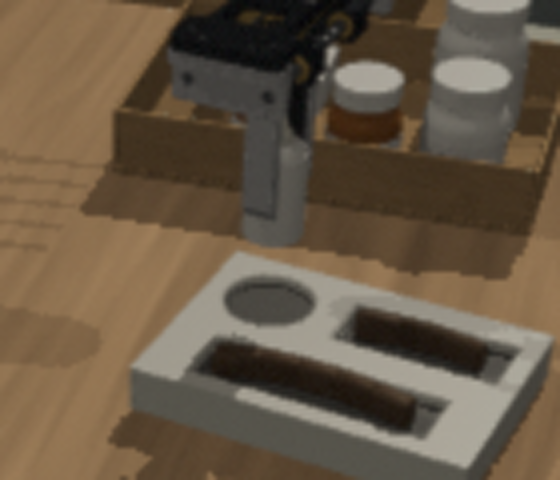

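The bottle hangs upright at crop (275,210), over the round cut-out at (270,300). Lower it.

Request:
jog_arm([
  [[0, -0.0005, -0.03], [0, 0, 0], 0.03],
  [[0, -0.0005, -0.046], [0, 0, 0], 0.03],
  [[0, -0.0005, -0.05], [0, 0, 0], 0.03],
  [[0, -0.0005, -0.053], [0, 0, 0], 0.03],
  [[0, -0.0005, -0.0545], [0, 0, 0], 0.03],
  [[0, -0.0005, -0.0553], [0, 0, 0], 0.03],
  [[0, -0.0005, -0.0553], [0, 0, 0], 0.03],
])

```text
t: 19.45
ee_pos: [0.5399, -0.3423, 0.0465]
tool_rot: [0.09, 0.996, -0.0, 0.0]
force: [0.5, 0.6, -0.6]
gripper_width: 0.393
grip_force: 15.0
```

Request:
jog_arm([
  [[0, 0, -0.0004], [0, 0, 0], 0.03],
  [[0, 0, -0.0008], [0, 0, 0], 0.03],
  [[0, 0, -0.0008], [0, 0, 0], 0.03],
])

```text
t: 19.82
ee_pos: [0.54, -0.3424, 0.0464]
tool_rot: [0.09, 0.996, -0.0, 0.0]
force: [-3.7, 2.8, 12.1]
gripper_width: 0.399
grip_force: 15.0
```

Request:
jog_arm([
  [[0, 0, 0.0003], [0, 0, 0], 0.045],
  [[0, 0, 0.0003], [0, 0, 0], 0.06],
  [[0, 0, 0.0003], [0, 0, 0], 0.06],
  [[0, 0, 0.02], [0, 0, 0], 0.06],
  [[0, 0, 0.07], [0, 0, 0], 0.06],
  [[0, 0, 0.12], [0, 0, 0], 0.06],
  [[0, 0.03, 0.13], [0, 0, -5], 0.07],
])

```text
t: 20.7
ee_pos: [0.5405, -0.3148, 0.1804]
tool_rot: [0.136, 0.991, -0.001, 0.003]
force: [1.3, -0.4, -1.7]
gripper_width: 0.709
grip_force: 0.0
```

Request:
jog_arm([
  [[-0.111, 0.395, 0], [0, 0, -88], 0.074],
  [[-0.111, 0.395, 0], [0, 0, -88], 0.074],
  [[-0.111, 0.395, 0], [0, 0, -88], 0.074],
  [[-0.111, 0.395, 0], [0, 0, -88], 0.074],
  [[-0.111, 0.395, 0], [0, 0, -88], 0.074],
  [[-0.111, 0.395, 0], [0, 0, -88], 0.074],
  [[-0.111, 0.395, 0], [0, 0, -88], 0.074],
  [[-0.111, 0.395, 0], [0, 0, -88], 0.074],
])

```text
t: 21.7
ee_pos: [0.4291, 0.0828, 0.1767]
tool_rot: [0.706, 0.709, 0.001, 0.0]
force: [0.5, -0.2, 0.3]
gripper_width: 0.789
grip_force: 0.0
```

Request:
jog_arm([
  [[0, 0, 0], [0, 0, 0], 0.074],
])

```text
t: 21.82
ee_pos: [0.4291, 0.0829, 0.1766]
tool_rot: [0.704, 0.71, 0.001, -0.0]
force: [-0.7, -1.5, -0.2]
gripper_width: 0.79
grip_force: 0.0
```

Request:
jog_arm([
  [[0, 0, -0.04], [0, 0, -8], 0.074],
  [[0, 0, -0.08], [0, 0, -15], 0.074],
  [[0, 0, -0.11], [0, 0, -15], 0.074],
  [[0, 0, -0.115], [0, 0, -15], 0.074],
  [[0, 0, -0.115], [0, 0, -15], 0.074],
])

```text
t: 22.45
ee_pos: [0.4301, 0.0805, 0.0614]
tool_rot: [0.791, 0.612, 0.0, 0.0]
force: [-0.1, 0.3, 0.9]
gripper_width: 0.785
grip_force: 0.0
```

```bash
python3 - <<'E'
from look import *
o=r.observe();print(np.round(o['ee_pos'],4),o['tool_rot'].round(4),o['gripper_width'])
s=grab('side');b=cv2.cvtColor(s['pixels'],cv2.COLOR_RGB2BGR)
print(proj(s,(.4286,.0837,.034)),proj(s,o['ee_pos']))
z=lambda i:cv2.resize(i,(400,400),interpolation=cv2.INTER_CUBIC)
cv2.imwrite('pics/g8.png',np.hstack([z(b[180:300,320:440]),z(b[90:190,340:440])]))
E
```

```text
[0.4301 0.0805 0.0614] [7.907e-01 6.122e-01 3.000e-04 0.000e+00] 0.7853197103017721
[379.29965236 250.06567532] [379.80225161 238.32341081]
```

View pics/g8.png

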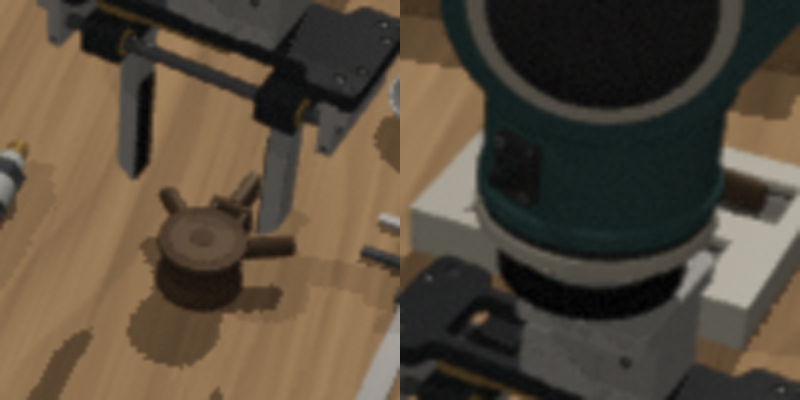

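The vertebra is centred between the fingers, with its top centre at crop (203,236). It needs a 2–3 mm shift, then I'll descend.

Request:
jog_arm([
  [[-0.003, 0.0035, -0.015], [0, 0, 0], 0.074],
  [[-0.003, 0.0035, -0.035], [0, 0, 0], 0.074],
  [[-0.003, 0.0035, -0.0527], [0, 0, 0], 0.074],
  [[-0.003, 0.0035, -0.0527], [0, 0, 0], 0.074],
  [[-0.003, 0.0035, -0.0527], [0, 0, 0], 0.04],
  [[-0.003, 0.0035, -0.0527], [0, 0, 0], 0.04],
  [[-0.003, 0.0035, -0.0527], [0, 0, 0], 0.04],
  [[-0.003, 0.0035, -0.0527], [0, 0, 0], 0.04],
], force=25)

```text
t: 23.5
ee_pos: [0.4269, 0.0846, 0.0083]
tool_rot: [0.791, 0.612, 0.0, 0.0]
force: [-1.9, -0.3, 10.7]
gripper_width: 0.517
grip_force: 25.0
```

Request:
jog_arm([
  [[0, 0, 0], [0, 0, 0], 0.04],
  [[0, 0, 0], [0, 0, 0], 0.04],
  [[0, 0, 0.005], [0, 0, 0], 0.04],
  [[0, 0, 0.02], [0, 0, 0], 0.04],
  [[0, 0, 0.05], [0, 0, 0], 0.04],
  [[0, 0, 0.08], [0, 0, 0], 0.04],
  [[0, 0, 0.08], [0, 0, 0], 0.04],
], force=30)

```text
t: 24.38
ee_pos: [0.4277, 0.0848, 0.0902]
tool_rot: [0.791, 0.612, 0.002, 0.0]
force: [-0.5, 0.0, -1.9]
gripper_width: 0.514
grip_force: 30.0
```

```bash
python3 - <<'E'
from look import *
o=r.observe();print(np.round(o['ee_pos'],4),o['tool_rot'].round(4),o['gripper_width'])
s=grab('side');b=cv2.cvtColor(s['pixels'],cv2.COLOR_RGB2BGR)
cv2.imwrite('pics/g9.png',cv2.resize(b[150:300,310:460],(600,600),interpolation=cv2.INTER_CUBIC))
E
```

```text
[0.4277 0.0848 0.0902] [7.908e-01 6.120e-01 1.900e-03 4.000e-04] 0.5136125494197789
```

View pics/g9.png

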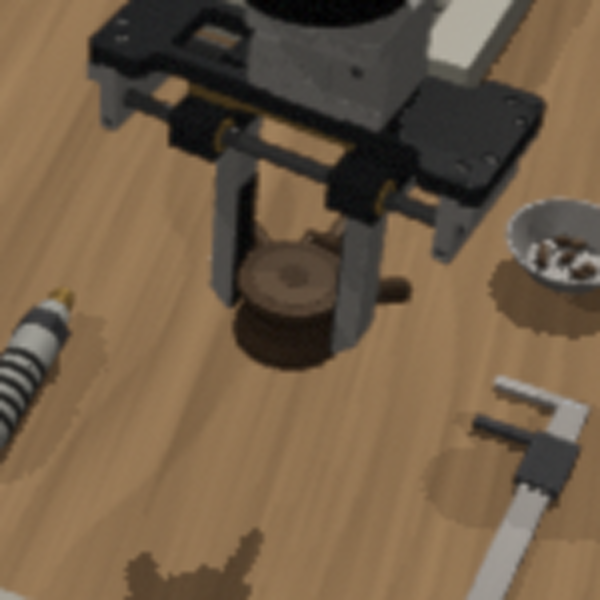

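The vertebra is held level at crop (290,290). Carry it to the round cut-out of the cleaning board, turning the spine to the board's +x.

Request:
jog_arm([
  [[0.01, 0.03, 0], [0, 0, 10], 0.04],
  [[0.02, 0.06, 0], [0, 0, 20], 0.04],
  [[0.033, 0.095, 0], [0, 0, 30], 0.04],
  [[0.045, 0.13, 0], [0, 0, 40], 0.04],
  [[0.057, 0.165, 0], [0, 0, 50], 0.04],
  [[0.07, 0.2, 0], [0, 0, 60], 0.04],
  [[0.08, 0.235, 0], [0, 0, 70], 0.04],
  [[0.0903, 0.2618, 0], [0, 0, 80], 0.04],
])

```text
t: 25.42
ee_pos: [0.5163, 0.3475, 0.0867]
tool_rot: [0.209, 0.978, -0.001, -0.001]
force: [0.0, -0.8, -0.8]
gripper_width: 0.515
grip_force: 30.0
```

Request:
jog_arm([
  [[0, 0, 0], [0, 0, 10], 0.04],
  [[0, 0, 0], [0, 0, 17.5], 0.04],
  [[0, 0, 0], [0, 0, 17.5], 0.04],
  [[0, 0, 0], [0, 0, 17.5], 0.04],
])

```text
t: 25.92
ee_pos: [0.5166, 0.346, 0.0873]
tool_rot: [0.063, 0.998, -0.0, -0.0]
force: [-0.5, -0.7, -1.5]
gripper_width: 0.518
grip_force: 30.0
```

```bash
python3 - <<'E'
from look import *
o=r.observe();print(np.round(o['ee_pos'],4),o['tool_rot'].round(4),o['gripper_width'])
s=grab('side');b=cv2.cvtColor(s['pixels'],cv2.COLOR_RGB2BGR)
print(proj(s,(.518,.3466,.024)),proj(s,(.518,.3466,.082)),proj(s,o['ee_pos']))
cv2.imwrite('pics/g10.png',cv2.resize(b[210:400,190:390],(600,570),interpolation=cv2.INTER_CUBIC))
E
```

```text
[0.5166 0.346  0.0873] [ 6.30e-02  9.98e-01 -3.00e-04 -4.00e-04] 0.5175771352162986
[282.11076463 358.40798269] [279.75934452 336.46922046] [280.58978972 334.26365205]
```

View pics/g10.png

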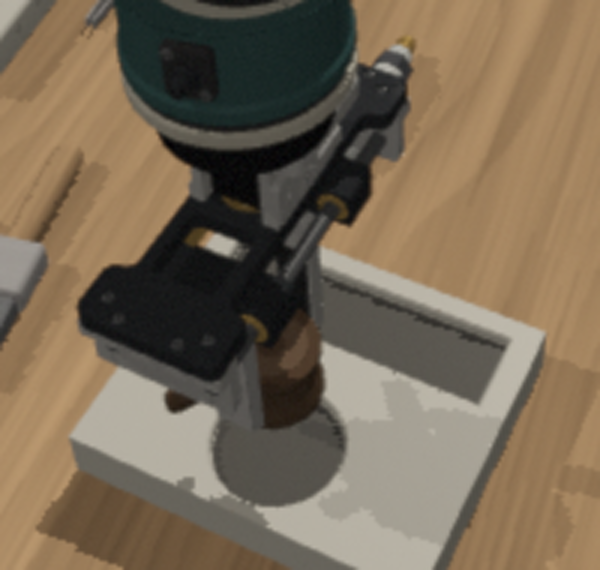

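The vertebra's right edge at crop (323,385) puts its axis at about x = 274, over the round cut-out centre at (278,450). Lower it.

Request:
jog_arm([
  [[0.0014, 0.0003, -0.025], [0, 0, 0], 0.04],
  [[0.0014, 0.0003, -0.042], [0, 0, 0], 0.04],
  [[0.0014, 0.0003, -0.049], [0, 0, 0], 0.04],
  [[0.0014, 0.0003, -0.052], [0, 0, 0], 0.04],
  [[0.0014, 0.0003, -0.0535], [0, 0, 0], 0.04],
  [[0.0014, 0.0003, -0.0543], [0, 0, 0], 0.04],
  [[0.0014, 0.0003, -0.0543], [0, 0, 0], 0.04],
])

```text
t: 26.85
ee_pos: [0.5183, 0.3466, 0.0338]
tool_rot: [0.061, 0.998, 0.0, 0.0]
force: [0.7, -0.2, -1.0]
gripper_width: 0.515
grip_force: 30.0
```

Request:
jog_arm([
  [[0, 0, -0.0006], [0, 0, 0], 0.04],
  [[0, 0, -0.0012], [0, 0, 0], 0.04],
  [[0, 0, -0.0018], [0, 0, 0], 0.04],
  [[0, 0, -0.0018], [0, 0, 0], 0.04],
])

```text
t: 27.35
ee_pos: [0.5181, 0.3466, 0.0324]
tool_rot: [0.061, 0.998, -0.0, -0.0]
force: [-6.0, -3.2, 11.1]
gripper_width: 0.515
grip_force: 30.0
```

Request:
jog_arm([
  [[0, 0, 0.0003], [0, 0, 0], 0.052],
  [[0, 0, 0.0003], [0, 0, 0], 0.06],
  [[0, 0, 0.0003], [0, 0, 0], 0.066],
  [[0, 0, 0.0003], [0, 0, 0], 0.066],
  [[0, 0, 0.02], [0, 0, 0], 0.066],
  [[0, 0, 0.06], [0, 0, 0], 0.06],
  [[0, 0, 0.11], [0, 0, 0], 0.05],
])

```text
t: 28.22
ee_pos: [0.5179, 0.3463, 0.1437]
tool_rot: [0.061, 0.998, -0.0, -0.0]
force: [0.4, 0.5, -0.0]
gripper_width: 0.565
grip_force: 0.0
```

Request:
jog_arm([
  [[0.0407, -0.2467, 0], [0, 0, -86.2], 0.05],
  [[0.0407, -0.2467, 0], [0, 0, -86.2], 0.05],
  [[0.0407, -0.2467, 0], [0, 0, -86.2], 0.05],
  [[0.0407, -0.2467, 0], [0, 0, -86.2], 0.05],
  [[0.0407, -0.2467, 0], [0, 0, -86.2], 0.05],
  [[0.0407, -0.2467, -0.05], [0, 0, -86.2], 0.05],
  [[0.0407, -0.2467, -0.07], [0, 0, -86.2], 0.05],
  [[0.0407, -0.2467, -0.07], [0, 0, -86.2], 0.05],
])

```text
t: 29.22
ee_pos: [0.5583, 0.0999, 0.0713]
tool_rot: [0.727, 0.686, -0.001, -0.001]
force: [-0.6, -0.2, 1.0]
gripper_width: 0.533
grip_force: 0.0
```

```bash
python3 - <<'E'
from look import *
o=r.observe();print(np.round(o['ee_pos'],4),o['tool_rot'].round(4),o['gripper_width'])
s=grab('side');b=cv2.cvtColor(s['pixels'],cv2.COLOR_RGB2BGR)
print(proj(s,(.5588,.0999,.012)),proj(s,o['ee_pos']))
cv2.imwrite('pics/g11.png',cv2.resize(b[200:400,210:380],(510,600),interpolation=cv2.INTER_CUBIC))
E
```

```text
[0.5583 0.0999 0.0713] [ 7.273e-01  6.863e-01 -6.000e-04 -7.000e-04] 0.5333254616762463
[311.00926954 248.37787282] [310.49767049 226.25880082]
```

View pics/g11.png

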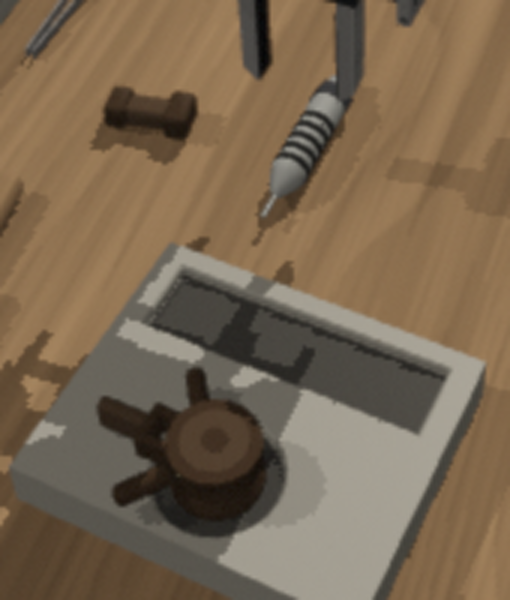

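The vertebra sits in its round cut-out at crop (215,450). The scribe lies under the fingers, mid-body at (307,140). Descend and grip.

Request:
jog_arm([
  [[-0.0005, 0, -0.03], [0, 0, 0], 0.045],
  [[-0.0005, 0, -0.055], [0, 0, 0], 0.045],
  [[-0.0005, 0, -0.064], [0, 0, 0], 0.045],
  [[-0.0005, 0, -0.064], [0, 0, 0], 0.045],
  [[-0.0005, 0, -0.064], [0, 0, 0], 0.01],
  [[-0.0005, 0, -0.064], [0, 0, 0], 0.01],
  [[-0.0005, 0, -0.064], [0, 0, 0], 0.01],
  [[-0.0005, 0, -0.064], [0, 0, 0], 0.01],
], force=25)

```text
t: 30.28
ee_pos: [0.5588, 0.1, 0.0082]
tool_rot: [0.725, 0.689, 0.0, 0.0]
force: [-0.4, 0.3, 7.5]
gripper_width: 0.252
grip_force: 25.0
```

Request:
jog_arm([
  [[0, 0, 0], [0, 0, 0], 0.01],
  [[0, 0, 0], [0, 0, 0], 0.01],
  [[0, 0, 0.005], [0, 0, 0], 0.01],
  [[0, 0, 0.02], [0, 0, 0], 0.01],
  [[0, 0, 0.05], [0, 0, 0], 0.01],
  [[0, 0, 0.09], [0, 0, 0], 0.01],
  [[0, 0, 0.09], [0, 0, 0], 0.01],
], force=40)

```text
t: 31.15
ee_pos: [0.5601, 0.1001, 0.1012]
tool_rot: [0.725, 0.688, 0.002, 0.001]
force: [0.4, 0.3, -2.0]
gripper_width: 0.244
grip_force: 40.0
```

Request:
jog_arm([
  [[-0.006, 0.02, 0], [0, 0, 10], 0.01],
  [[-0.012, 0.04, 0], [0, 0, 20], 0.01],
  [[-0.018, 0.06, 0], [0, 0, 30], 0.01],
  [[-0.025, 0.08, 0], [0, 0, 40], 0.01],
  [[-0.032, 0.1, 0], [0, 0, 50], 0.01],
  [[-0.038, 0.12, 0], [0, 0, 60], 0.01],
  [[-0.045, 0.14, 0], [0, 0, 70], 0.01],
  [[-0.0523, 0.1596, 0], [0, 0, 80], 0.01],
])

```text
t: 32.15
ee_pos: [0.5055, 0.2598, 0.0975]
tool_rot: [0.11, 0.994, -0.0, -0.0]
force: [0.7, -0.4, -1.6]
gripper_width: 0.244
grip_force: 40.0
```

Request:
jog_arm([
  [[0, 0, 0], [0, 0, 6.2], 0.01],
  [[0, 0, 0], [0, 0, 6.2], 0.01],
  [[0, 0, 0], [0, 0, 6.2], 0.01],
])

```text
t: 32.52
ee_pos: [0.5061, 0.259, 0.0976]
tool_rot: [0.061, 0.998, -0.0, -0.0]
force: [-0.0, 0.3, -0.7]
gripper_width: 0.245
grip_force: 40.0
```

```bash
python3 - <<'E'
from look import *
o=r.observe();print(np.round(o['ee_pos'],4),o['tool_rot'].round(4),o['gripper_width'])
s=grab('side');b=cv2.cvtColor(s['pixels'],cv2.COLOR_RGB2BGR)
print(proj(s,(.5078,.2597,.024)),proj(s,o['ee_pos']))
cv2.imwrite('pics/g12.png',cv2.resize(b[210:400,190:390],(600,570),interpolation=cv2.INTER_CUBIC))
E
```

```text
[0.5061 0.259  0.0976] [ 6.070e-02  9.982e-01 -3.000e-04 -1.000e-04] 0.2454568630591827
[307.3673495  316.24817256] [307.17327844 287.64715871]
```

View pics/g12.png

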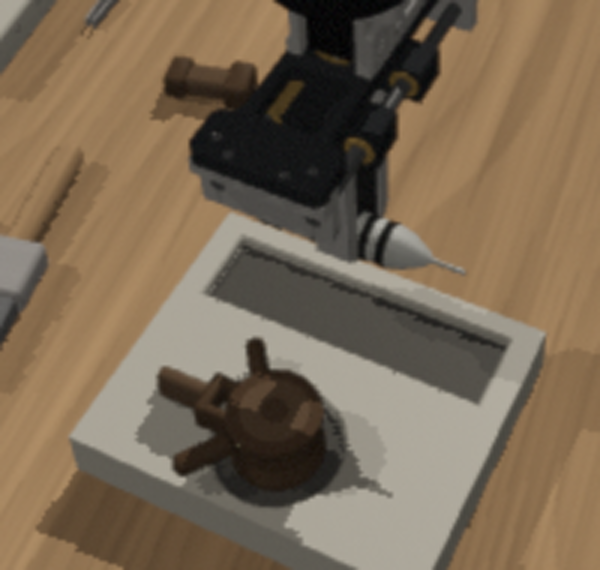

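```bash
python3 - <<'E'
from look import *
s=grab('side')
for d in (.065,.07,.075): print(d,proj(s,(.5061-.993*d,.259+.118*d,.0976+.004)))
E
```

```text
0.065 [344.95681932 300.14300671]
0.07 [347.95971904 301.26507302]
0.075 [350.97609615 302.39217531]
```

The needle tip at crop (463,271) fits a level scribe, offset 6 mm along its length. I'll compensate and lower it.

Request:
jog_arm([
  [[-0.004, 0.0012, -0.02], [0, 0, 0], 0.01],
  [[-0.004, 0.0012, -0.045], [0, 0, 0], 0.01],
  [[-0.004, 0.0012, -0.057], [0, 0, 0], 0.01],
  [[-0.004, 0.0012, -0.061], [0, 0, 0], 0.01],
  [[-0.004, 0.0012, -0.063], [0, 0, 0], 0.01],
  [[-0.004, 0.0012, -0.0645], [0, 0, 0], 0.01],
  [[-0.004, 0.0012, -0.0645], [0, 0, 0], 0.01],
])

```text
t: 33.5
ee_pos: [0.5023, 0.2607, 0.0335]
tool_rot: [0.059, 0.998, 0.0, 0.0]
force: [0.6, 0.1, -0.9]
gripper_width: 0.245
grip_force: 40.0
```

Request:
jog_arm([
  [[0, 0, -0.0006], [0, 0, 0], 0.01],
  [[0, 0, -0.0012], [0, 0, 0], 0.01],
  [[0, 0, -0.0012], [0, 0, 0], 0.01],
])

```text
t: 33.88
ee_pos: [0.5022, 0.2607, 0.0323]
tool_rot: [0.059, 0.998, -0.0, 0.0]
force: [-1.7, -1.5, 4.2]
gripper_width: 0.242
grip_force: 40.0
```

Request:
jog_arm([
  [[0, 0, 0], [0, 0, 0], 0.026],
  [[0, 0, 0], [0, 0, 0], 0.032],
  [[0, 0, 0], [0, 0, 0], 0.038],
  [[0, 0, 0.0], [0, 0, 0], 0.038],
  [[0, 0, 0.02], [0, 0, 0], 0.038],
  [[0, 0, 0.06], [0, 0, 0], 0.04],
  [[0, 0, 0.12], [0, 0, 0], 0.05],
  [[-0.03, 0, 0.15], [0, 0, 0], 0.05],
])

```text
t: 34.88
ee_pos: [0.4736, 0.2608, 0.1848]
tool_rot: [0.06, 0.998, 0.001, 0.001]
force: [-0.7, -0.3, 0.7]
gripper_width: 0.526
grip_force: 0.0
```

Request:
jog_arm([
  [[-0.26, 0.2, 0.05], [0, 0, 0], 0.05],
  [[-0.26, 0.2, 0.05], [0, 0, 0], 0.05],
  [[-0.26, 0.2, 0.05], [0, 0, 0], 0.05],
  [[-0.26, 0.2, 0.05], [0, 0, 0], 0.05],
  [[-0.26, 0.2, 0.05], [0, 0, 0], 0.05],
  [[-0.26, 0.2, 0.05], [0, 0, 0], 0.05],
  [[-0.26, 0.2, 0.05], [0, 0, 0], 0.05],
  [[-0.26, 0.2, 0.05], [0, 0, 0], 0.05],
])

```text
t: 35.88
ee_pos: [0.213, 0.4599, 0.2317]
tool_rot: [0.06, 0.998, -0.0, 0.0]
force: [0.3, -0.4, -0.9]
gripper_width: 0.531
grip_force: 0.0
```

```bash
python3 - <<'E'
from look import *
b=lambda n:cv2.cvtColor(grab(n)['pixels'],cv2.COLOR_RGB2BGR)
t=b('top');s=b('side')
z=lambda i:cv2.resize(i,(400,300),interpolation=cv2.INTER_CUBIC)
cv2.imwrite('pics/fin.png',np.vstack([np.hstack([z(t[170:290,95:255]),z(t[190:310,380:540])]),np.hstack([z(s[265:400,200:380]),z(s[80:185,320:460])])]))
E
```

```text
(no output)
```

View pics/fin.png

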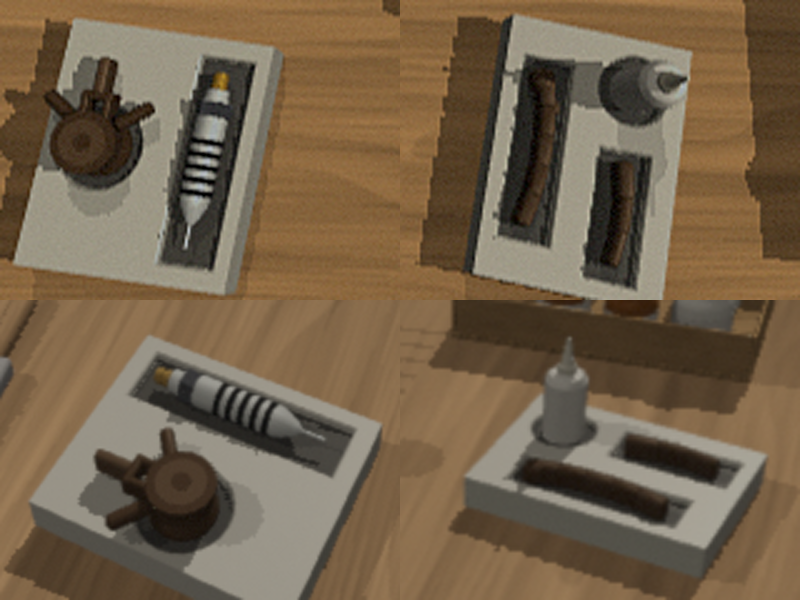

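All five pieces are in their cut-outs: scribe (205,150) and vertebra (90,140) on the cleaning board, ribs (540,150) and (622,210) and bottle (645,85) upright on the mending board. I'll hand the job in.

```bash
python3 -c "
from plant import order
print(order.job_done())"
```

```text
the job is handed in; nothing more can be done
None
```

Both kits are made up and the job was handed in at about 36 s; all five pieces look seated in their cut-outs in the last pictures, no fossil was dropped, and the brush, resin jar and toe bone were not touched.

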